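Clamp an opened phone in the repair jig with its two cam levers

TASK

Clamp the opened phone in the corner of the metal jig: with a fingertip, push both cam levers (the one on the jig's near side and the one at its right-hand end) round until each rests fully home against its stop pin, so that the phone ends up square and flush against both fences. Work only on the levers: do not touch or lift the phone, and leave the other things on the bench where they are.

Things in the scene. Friction and masses are not known exactly. Their poses are not given: they have to be found in the camera images.
- jig: Fixed jig: aluminium plate, x -95..55, y -128..97, 12 thick (mm in its frame, as in all entries). Origin: on the bench below the clamped phone's centre; x away from the robot (yaw -0.3 to 0.12 rad), y left, z up. Dark fences 9 high: back, face at x = 36 (y -70..80); left, face at y = 75 (x -26..34). Stop pins, 8 wide, tops at z = 34, at (-49, -25) and (-60, -88).
- phone: Loose opened phone, 150 x 72 x 8 mm, about 0.13 kg, flat on the jig's plate, its length along the jig's y. Origin: centre of its underside; its x axis is its length (towards the jig's +y), z up. It starts 3 to 5 mm short of each fence; clamped, its origin is at point phone_seat.
- phone_seat (a point): Point fixed to the jig, at (0, 0, 12): where the phone's origin lies when the phone is against both fences. Axes as the jig.
- front_lever_pivot (a point): Upright pivot of the front (near-side) lever on the plate's top, at (-58.9, 20, 12). Axes as the jig.
- side_lever_pivot (a point): Upright pivot of the side (right-hand end) lever on the plate's top, at (-15, -97.9, 12). Axes as the jig.
- front_lever_paddle (a point): Middle of the front lever's grey upright paddle, 75 mm from the pivot, at z = 35; turns with the lever. The paddle reaches from 61 to 89 mm from the pivot, is 10 mm thick and stands from z = 18 to 52. A steel arm 11 mm wide at z = 23.5 to 31.5 joins it to the hub.
- side_lever_paddle (a point): Middle of the side lever's grey paddle; same sizes as the front lever's, about its own pivot.
- front_lever (a joint): Front lever's angle, rad: 0 open, 1.7 home (hard stop), starts 0 to 0.25; grows counter-clockwise from above. Its arm points q - 1.7 - pi/2 from the jig's x (counter-clockwise), so at home to the jig's -y, along the phone's near side. Stays where left; 1 N at the paddle turns it, up to 10 N as its slippery white plastic cam (radius 14 mm, 9 mm off the pivot) pushes the phone to the back fence.
- side_lever (a joint): Side lever's angle, rad: 0 open, 1.7 home (hard stop), starts 0 to 0.25; grows clockwise from above. Its arm points pi + 1.7 - q from the jig's x (counter-clockwise), so at home to the jig's -x, along the phone's right end. Stays where left; forces and cam as the front lever; it pushes the phone to the left fence.
- battery: Loose flat battery 85 x 44 x 5 mm on the bench left of the jig; origin: centre of its underside. Bystander.
- steel_tweezers: Loose steel tweezers 128 x 12 x 7 mm on the bench near the jig's near right corner; origin: centre of its underside. Bystander.
- green_driver: Loose small screwdriver 122 x 12 x 10 mm with a green handle, on the bench at the near left of the jig; origin: centre of its underside. Bystander.
- cotton_box: Loose round white tub with a lid, 67 mm wide, 62 mm high, right of the jig; origin: centre of its underside. Bystander.
- multimeter: Loose multimeter 135 x 69 x 43 mm, far right; origin: centre of its underside. Bystander.
- paste_tin: Loose small round tin 47 mm wide, 20 mm high, far left; origin: centre of its underside. Bystander.
- driver_red: Loose small screwdriver with a red handle, 122 x 12 x 10 mm, far left; origin: centre of its underside. Bystander.
Not all that is in view belongs to the job. There is more than one size of the phone; the one meant has the size given above.

How it is judged:
At the end, for the whole second after the job is handed in: Both levers are within 0.1 rad of their stops, and the phone lies at rest, flat on the plate, within 1.5 mm of its seat along both fences and within 0.02 rad of square (value of joint each of front_lever, side_lever above 1.6 rad and x of phone in the frame of phone_seat between -0.0015 and 0.0015 m and y of phone in the frame of phone_seat between -0.0015 and 0.0015 m and z of phone in the frame of phone_seat below 0.002 m and angle between the x axis of phone and the y axis of jig, either way round below 0.02 rad and angle between phone's own z axis and vertical below 0.03 rad and linear speed of phone below 0.01 m/s); the robot touches nothing.
It fails at once if the phone is touched by the robot (more than 1.5 N) (contact force between any of the fingers, the arm and phone above 1.5 N).
It fails at once if the phone is lifted or tipped out of the jig (z of phone in the frame of phone_seat above 0.006 m or angle between phone's own z axis and vertical above 0.1 rad).
It fails at once if another thing on the bench is moved by more than 20 mm (distance of any of battery, steel_tweezers, green_driver, cotton_box, multimeter, paste_tin, driver_red from where it was at the start of the episode above 0.02 m).
It also fails if it takes over 51 s, if anything falls off the work surface, if the arm or the gripper's body presses on something with over 40 N, if the wrist force passes 120 N, or if a joint passes its speed limit or range.

ROBOT

A 6-joint arm with a two-finger parallel gripper is mounted at the origin on a cart in front of the work surface, level with it; the furniture and walls round the work are solid. World frame = base frame: x ahead of the robot, y to its left, z up, the work surface at z = 0. Lengths are in m, angles in rad, forces in N, time in s.
With the tool pointing down it reaches from about 0.35 to 0.975 m from the base axis. Payload 4.9 kg.
Tool frame: the origin (TCP) lies on the front face of the gripper's body, between the roots of the fingers; the fingertips stand ctrl.tip_extent ahead of it and the grasp point (between the pads) lies 54 mm ahead of it (ctrl.tip_extent is the distance from the TCP to the fingertips, in m); z points along the fingers, y is the line along which they close (so a half turn about z gives the same grasp; the last joint's range is limited). The gripper opens to 85 mm and grips with 20 to 120 N. Pads are 22 mm wide; open, the fingers measure 114 mm over their backs; the gripper's body (76 mm by 85 mm) begins 54 mm behind the grasp point. The pads swing forward as they close: fully open they stand 13 mm farther back than shut.
Start: joints at [-1.373, 0.053, 1.613, -0, 1.476, -0.119], TCP at [0.195, -0.594, 0.304] pointing down, gripper open.
Joint ranges: [-3.01, 3.01], [-1.01, 2.22], [0.06, 2.58], [-1.02, 4.17], [0.09, 2.62], [-3.14, 3.14]. Speed limits (rad/s): [2.57, 2.57, 3.14, 3.14, 3.14, 3.14].

INTERFACE

Orientations are given as a rotation vector (axis times angle).
In Python, from station import ctrl gives the robot as it stands.
- The arm moves only by the tool apply_moves, never from a script. Its argument "rows" is one flat list of numbers, 6 for each row, row after row: the shift along the tool's x, y, z normalised to -1 to 1, where 1 is 0.6 m, then the turn, a rotation vector about the tool's x, y, z normalised to -1 to 1, where 1 is 90 degrees. A call has 1 to 20 rows; each row is the pose to reach, as a shift and turn from the pose commanded when the call began, along the tool's axes at that moment; what a row does not reach only later rows make up. A row lasts 1/10 s, in which the tool goes at most 50 mm and 8.59 degrees, less where a joint would pass 70% of its speed; a pose out of reach is approached as far as the arm can. A call with a number of a shift or a turn outside -1 to 1 is refused whole. A call with a gripper value outside its range is refused whole. "grip" is the opening, from 0 (shut) to 1 (fully open), set as the call begins (left out, the last holds). The fingers move at their own pace and stop on an object; "grip_force" is the grip in N (left out, the last holds). Time passes only in rows, so rows that repeat a pose let the fingers close. It gives the time, the measured TCP pose, the force, the opening and the grip force at its end, in the units of the state.
- ctrl.get_obs(): the state, without advancing time (a new reading comes with each control period).
- ctrl.get_image(name): name is "scene" or "top" or "wrist"; returns (picture, depth): 480x640x3 uint8, blue, green, red; 480x640 float32, m along the optical axis (not along the pixel's ray), 0 where there is no reading.
- ctrl.camera_model(name): a dict with "mtx" (3x3 intrinsics, pixels), "R" (3x3) and "t" (3): a world point X has camera coordinates R X + t; the wrist camera has in their place "tool_from_camera" (4x4, takes a point from camera to tool coordinates, whose origin is the TCP and whose axes are the flange's). Camera axes: x right, y down, z forward; pixel columns grow to the right and rows downward; lengths in m; the calibration is good to about 2 mm. A picture is of the moment at which its call begins: read the wrist's pose just before it. camera_model takes no time and is no camera call.
- ctrl.finish_job(): hands the job in; it is judged then, once.
The state is a dict: "t": time; "q": joint angles; "dq": joint speeds; "effort": joint torques, N m; "tool_pos": TCP position; "tool_rot": TCP orientation; "contact_force": force on the tool from outside, world axes, zero at the start; "wrist_torque": the same for the moment, N m; "opening": finger opening in m; "grip_force": force on a finger pad.
Only numpy, scipy, OpenCV 4.12 (cv2) and the standard library are available. Lean on these libraries where they do the work, as an engineer would, in place of code of your own. Each camera call takes 0.05 s, during which the arm holds its last target. There are 200 camera calls.

## Working session

There is one attempt and no reset: what is moved stays moved. The work goes in short steps, Python scripts to look and compute and a tool call to move; the robot and the scene stay as the last step left them, time stands still between calls to the robot, and variables do not carry over. Pictures are saved under pics/ and viewed, at most 10 in all, crops included, and the job is handed in when it is done.

Besides the shell and the picture viewer there is one more tool, called after ">>>" in YAML: its name, and indented under it one key for each argument. apply_moves: Moves the arm, as the interface text tells. Its arguments: {"type":"object","properties":{"rows":{"type":"array","items":{"type":"number"}},"grip":{"type":"number"},"grip_force":{"type":"number"}},"required":["rows"]}

```bash
mkdir -p pics; python3 - <<'E'
from station import ctrl
import cv2,numpy as np
o=ctrl.get_obs();print(o['t'],o['tool_pos'],o['tool_rot'],o['opening'],ctrl.tip_extent)
for n in('top','scene'):
    im,d=ctrl.get_image(n);cv2.imwrite(f'pics/{n}0.png',im);np.save(f'{n}0.npy',d)
    m=ctrl.camera_model(n);print(n,m)
E
```

```text
0.0 [ 0.19459341 -0.59342107  0.30264596] [-3.10017372e+00 -4.95210005e-01  1.82200534e-04] 0.08531295880351751 0.0726
top {'mtx': array([[523.06439502,   0.        , 318.39745455],
       [  0.        , 523.06439502, 237.25384358],
       [  0.        ,   0.        ,   1.        ]]), 'R': array([[ 0.02236385, -0.99973287, -0.00583456],
       [-0.99181166, -0.02145192, -0.12589456],
       [ 0.12573576,  0.00860227, -0.99202647]]), 't': array([0.0177196 , 0.51391247, 1.54547555])}
scene {'mtx': array([[487.83582486,   0.        , 318.71421361],
       [  0.        , 487.83582486, 237.88782362],
       [  0.        ,   0.        ,   1.        ]]), 'R': array([[-0.87871366, -0.47732908,  0.00438718],
       [-0.2563763 ,  0.46416986, -0.84783108],
       [ 0.40265803, -0.74612552, -0.53024826]]), 't': array([0.48292203, 0.18280312, 1.2659464 ])}
```

View pics/top0.png

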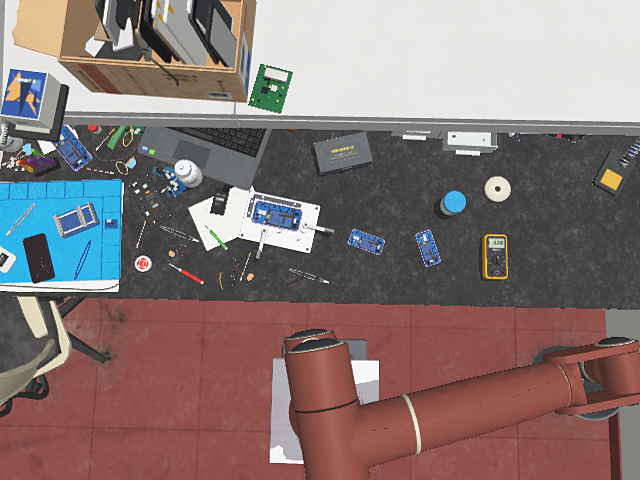

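```bash
python3 - <<'E'
import cv2
im=cv2.imread('pics/top0.png');c=im[170:290,190:350];cv2.imwrite('pics/c1.png',cv2.resize(c,None,fx=5,fy=5,interpolation=cv2.INTER_CUBIC))
E
```

```text
(no output)
```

View pics/c1.png

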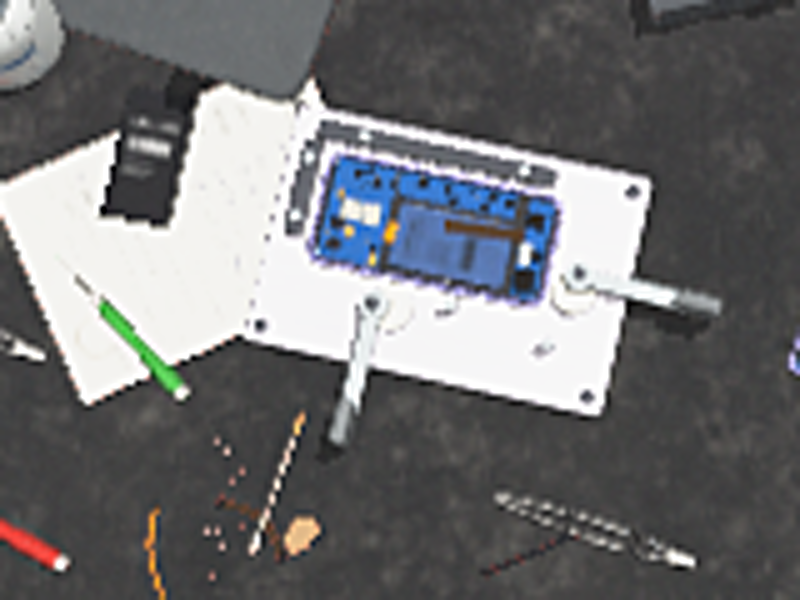

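View pics/scene0.png

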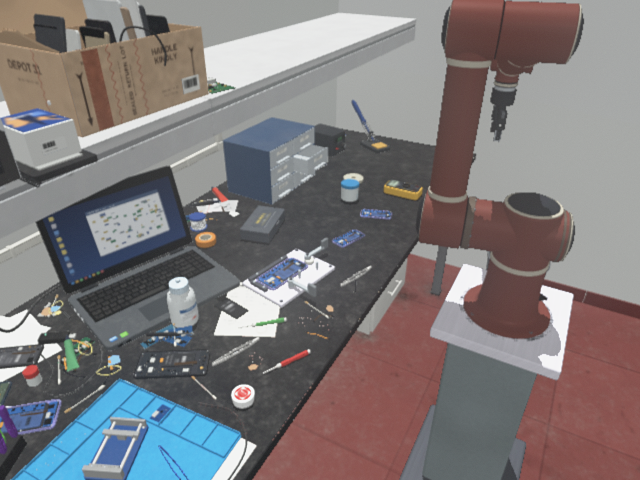

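```bash
cat > h.py <<'E'
import numpy as np
from station import ctrl
def ray(n,u,v,z):
    m=ctrl.camera_model(n);R=m['R'];t=m['t'];K=m['mtx']
    c=-R.T@t;d=R.T@np.linalg.inv(K)@[u,v,1];return c+d*(z-c[2])/d[2]
def fit(A,B):
    a=np.array(A,float);b=np.array(B,float);a0,b0=a.mean(0),b.mean(0)
    H=(a-a0).T@(b-b0);th=np.arctan2(H[0,1]-H[1,0],H[0,0]+H[1,1])
    R=np.array([[np.cos(th),-np.sin(th)],[np.sin(th),np.cos(th)]]);return th,b0-R@a0,R
E
python3 - <<'E'
from h import *
C={'br':(652,178,.012),'fr':(600,415,.012),'fl':(245,338,.012),'fp':(373,302,.035),'sp':(580,272,.035),'fpad':(341,425,.052),'spad':(700,300,.052)}
W={k:ray('top',190+(c+.5)/5-.5,170+(r+.5)/5-.5,z)[:2] for k,(c,r,z) in C.items()}
J={'br':(.055,-.128),'fr':(-.095,-.128),'fl':(-.095,.097),'fp':(-.0589,.020),'sp':(-.015,-.0979)}
th,t,R=fit(list(J.values()),[W[k] for k in J]);print(th,t)
for k in W:
    print(k,W[k].round(4),(R.T@(W[k]-t)).round(4),J.get(k))
f=R.T@(W['fpad']-t)-J['fp'];s=R.T@(W['spad']-t)-J['sp']
print('f',np.hypot(*f),np.arctan2(f[1],f[0])+1.7+np.pi/2,'s',np.hypot(*s),(np.pi+1.7-np.arctan2(s[1],s[0]))%(2*np.pi))
E
```

```text
-0.1892549331871876 [0.58575869 0.1619425 ]
br [0.6156 0.0265] [ 0.0548 -0.1274] (0.055, -0.128)
fr [0.4683 0.0549] [-0.0952 -0.1272] (-0.095, -0.128)
fl [0.5109 0.2733] [-0.0945  0.0952] (-0.095, 0.097)
fp [0.5316 0.1931] [-0.059   0.0204] (-0.0589, 0.02)
sp [0.5526 0.0686] [-0.015  -0.0979] (-0.015, -0.0979)
fpad [0.4551 0.2076] [-0.1369  0.0202] None
spad [ 0.5347 -0.0041] [-0.0189 -0.1727] None
f 0.07796577942010309 6.409489357835061 s 0.07485421355181393 0.1818994993454055
```

```bash
cat >> h.py <<'E'
from scipy.spatial.transform import Rotation as Ro
TH,T=-0.1892549,np.array([0.58575869,0.1619425])
RJ=np.array([[np.cos(TH),-np.sin(TH)],[np.sin(TH),np.cos(TH)]])
PF,PS=np.array([-.0589,.020]),np.array([-.015,-.0979])
def pose(lever,q,d,z):
    """TCP pose with finger face d-11mm behind paddle middle"""
    if lever=='f': phi=q-1.7-np.pi/2;u=np.array([-np.sin(phi),np.cos(phi)]);p=PF;off=np.pi
    else: phi=np.pi+1.7-q;u=np.array([np.sin(phi),-np.cos(phi)]);p=PS;off=0
    w=T+RJ@(p+.075*np.array([np.cos(phi),np.sin(phi)])-d*u)
    yaw=TH+np.arctan2(u[1],u[0])+off
    return np.array([*w,z]),Ro.from_euler('z',yaw)*Ro.from_euler('x',np.pi)
def row(P,R,o=None):
    o=o or ctrl.get_obs();R0=Ro.from_rotvec(o['tool_rot'])
    return np.r_[R0.inv().apply(P-o['tool_pos'])/.6,(R0.inv()*R).as_rotvec()/(np.pi/2)]
E
python3 - <<'E'
from h import *
P,R=pose('s',.18,.035,.25);print(P,R.as_euler('zyx'));print(row(P,R).round(3))
E
```

```text
[ 0.56877385 -0.01255833  0.25      ] [-2.90154143  0.          3.14159265]
[ 0.894 -0.726  0.089 -0.    -0.002 -1.646]
```

>>> apply_moves:
  rows: [0.894,-0.726,0.05,0,0,-0.9,0.894,-0.726,0.05,0,0,-0.9,0.894,-0.726,0.05,0,0,-0.9,0.894,-0.726,0.05,0,0,-0.9,0.894,-0.726,0.05,0,0,-0.9,0.894,-0.726,0.05,0,0,-0.9,0.894,-0.726,0.05,0,0,-0.9,0.894,-0.726,0.05,0,0,-0.9,0.894,-0.726,0.05,0,0,-0.9,0.894,-0.726,0.05,0,0,-0.9,0.894,-0.726,0.05,0,0,-0.9,0.894,-0.726,0.05,0,0,-0.9,0.894,-0.726,0.05,0,0,-0.9,0.894,-0.726,0.05,0,0,-0.9,0.894,-0.726,0.05,0,0,-0.9,0.894,-0.726,0.05,0,0,-0.9,0.894,-0.726,0.05,0,0,-0.9,0.894,-0.726,0.05,0,0,-0.9]
  grip: 0

```text
t: 1.9
tool_pos: [0.5682, -0.014, 0.2739]
tool_rot: [-2.039, -2.39, 0.0]
contact_force: [-0.1, -0.3, -0.1]
opening: 0.0003
grip_force: 0.0
```

```bash
python3 - <<'E'
from h import *
o=ctrl.get_obs();print(o['t'],o['tool_pos'],o['contact_force'],o['opening'])
for z in(.2,.098):print(row(*pose('s',.18,.035,z)).round(3))
E
```

```text
1.9 [ 0.56822706 -0.01397687  0.27387646] [-0.1489019  -0.29258884 -0.0797167 ] 0.00034648459241514454
[ 0.002  0.001  0.123 -0.     0.    -0.747]
[ 0.002  0.001  0.293 -0.     0.    -0.747]
```

>>> apply_moves:
  rows: [0.002,0.001,0.123,0,0,-0.747,0.002,0.001,0.123,0,0,-0.747,0.002,0.001,0.123,0,0,-0.747,0.002,0.001,0.123,0,0,-0.747,0.002,0.001,0.123,0,0,-0.747,0.002,0.001,0.123,0,0,-0.747,0.002,0.001,0.123,0,0,-0.747,0.002,0.001,0.123,0,0,-0.747,0.002,0.001,0.123,0,0,-0.747]

```text
t: 2.8
tool_pos: [0.5688, -0.0127, 0.2003]
tool_rot: [0.376, 3.119, -0.0]
contact_force: [0.2, -1.1, -0.3]
opening: 0.0001
grip_force: 0.0
```

```bash
python3 - <<'E'
from h import *
import cv2
o=ctrl.get_obs();im,d=ctrl.get_image('wrist')
M=np.eye(4);m=ctrl.camera_model('wrist');R=Ro.from_rotvec(o['tool_rot']).as_matrix()
def proj(X):
    p=R.T@(X-o['tool_pos']);c=np.linalg.inv(m['tool_from_camera'])@[*p,1];v=m['mtx']@c[:3];return tuple(np.round(v[:2]/v[2]).astype(int).tolist())
for j,z in(((-.015,-.0979),.03),((-.060,-.088),.034),((.055,-.128),.012),((-.095,-.128),.012),((-.049,-.025),.034),((-.0589,.02),.03)):
    p=proj(np.r_[T+RJ@j,z]);print(p);cv2.circle(im,p,3,(0,0,255),-1)
p=proj(np.r_[pose('s',.18,0,0)[0][:2],.052]);print('pad',p);cv2.circle(im,p,4,(255,0,255),-1)
p=proj(np.r_[pose('s',.18,.011,0)[0][:2],.03]);
cv2.imwrite('pics/w1.png',im)
print(o['tool_pos']);print(row(*pose('s',.18,.035,.098)).round(3))
E
```

```text
(447, 185)
(471, 101)
(390, 291)
(389, 42)
(587, 116)
(669, 93)
pad (316, 191)
[ 0.56880442 -0.01271513  0.2003427 ]
[ 0.    -0.     0.171 -0.     0.    -0.001]
```

View pics/w1.png

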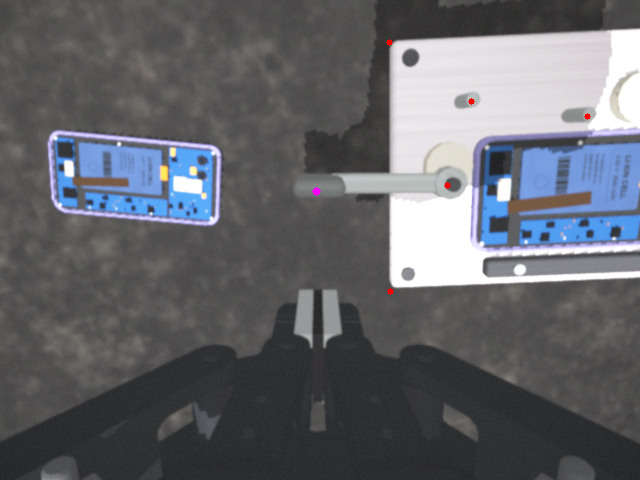

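>>> apply_moves:
  rows: [0,0,0.07,0,0,0,0,0,0.14,0,0,0,0,0,0.171,0,0,0,0,0,0.171,0,0,0]

```text
t: 3.25
tool_pos: [0.5663, -0.0117, 0.0936]
tool_rot: [-0.376, -3.111, -0.0]
contact_force: [0.7, 0.3, -0.2]
opening: -0.0001
grip_force: 0.0
```

```bash
python3 - <<'E'
from h import *
o=ctrl.get_obs();print(o['t'],o['tool_pos'],o['contact_force'])
print(row(*pose('s',.18,.016,.098)).round(3).tolist())
for q in np.linspace(.25,1.6,19):print([float(x) for x in row(*pose('s',q,.016,.098)).round(3)])
E
```

```text
3.25 [ 0.56626471 -0.01171738  0.0936144 ] [ 0.66760592  0.27867881 -0.17850643]
[0.027, -0.0, -0.007, -0.0, -0.005, -0.0]
[0.036, -0.002, -0.007, -0.001, -0.005, 0.044]
[0.046, -0.003, -0.007, -0.001, -0.005, 0.092]
[0.055, -0.003, -0.007, -0.001, -0.005, 0.14]
[0.065, -0.003, -0.007, -0.001, -0.005, 0.187]
[0.074, -0.002, -0.007, -0.001, -0.005, 0.235]
[0.084, 0.0, -0.007, -0.002, -0.005, 0.283]
[0.093, 0.003, -0.007, -0.002, -0.005, 0.331]
[0.102, 0.006, -0.007, -0.002, -0.005, 0.378]
[0.111, 0.01, -0.006, -0.002, -0.005, 0.426]
[0.119, 0.015, -0.006, -0.002, -0.004, 0.474]
[0.127, 0.02, -0.006, -0.002, -0.004, 0.522]
[0.135, 0.026, -0.006, -0.003, -0.004, 0.569]
[0.142, 0.032, -0.006, -0.003, -0.004, 0.617]
[0.149, 0.039, -0.006, -0.003, -0.004, 0.665]
[0.155, 0.046, -0.006, -0.003, -0.004, 0.713]
[0.161, 0.054, -0.006, -0.003, -0.004, 0.76]
[0.166, 0.062, -0.006, -0.003, -0.004, 0.808]
[0.17, 0.071, -0.006, -0.004, -0.004, 0.856]
[0.174, 0.079, -0.006, -0.004, -0.004, 0.904]
```

>>> apply_moves:
  rows: [0.016,0,0,0,0,0,0.03,0,0,0,0,0,0.04,-0.002,0,0,0,0.044,0.05,-0.003,0,0,0,0.092,0.059,-0.003,0,0,0,0.14,0.069,-0.003,0,0,0,0.187,0.078,-0.002,0,0,0,0.235,0.088,0,0,0,0,0.283,0.097,0.003,0,0,0,0.331,0.106,0.006,0,0,0,0.378,0.115,0.01,0,0,0,0.426,0.123,0.015,0,0,0,0.474,0.131,0.02,0,0,0,0.522,0.139,0.026,0,0,0,0.569,0.146,0.032,0,0,0,0.617,0.153,0.039,0,0,0,0.665,0.159,0.046,0,0,0,0.713,0.159,0.046,0,0,0,0.713,0.159,0.046,0,0,0,0.713]

```text
t: 5.15
tool_pos: [0.4834, 0.0378, 0.0989]
tool_rot: [1.969, 2.445, 0.003]
contact_force: [0.1, 0.3, 0.3]
opening: -0.0001
grip_force: 0.0
```

```bash
python3 - <<'E'
from h import *
import cv2
o=ctrl.get_obs();print(o['t'],o['tool_pos'],o['contact_force'],pose('s',1.316,.016,.098)[0])
im,d=ctrl.get_image('wrist');cv2.imwrite('pics/w2.png',im)
for q in(1.4,1.5,1.6,1.7,1.75):print([float(x) for x in row(*pose('s',q,.016,.098)).round(3)])
E
```

```text
5.15 [0.48336722 0.03775363 0.09888702] [0.12317958 0.30253219 0.33778523] [0.48212286 0.03840116 0.098     ]
[0.012, -0.003, 0.001, 0.001, 0.0, 0.066]
[0.025, -0.004, 0.001, 0.001, 0.0, 0.13]
[0.038, -0.003, 0.001, 0.001, 0.0, 0.193]
[0.05, -0.002, 0.001, 0.001, -0.0, 0.257]
[0.057, -0.0, 0.001, 0.001, -0.0, 0.289]
```

View pics/w2.png

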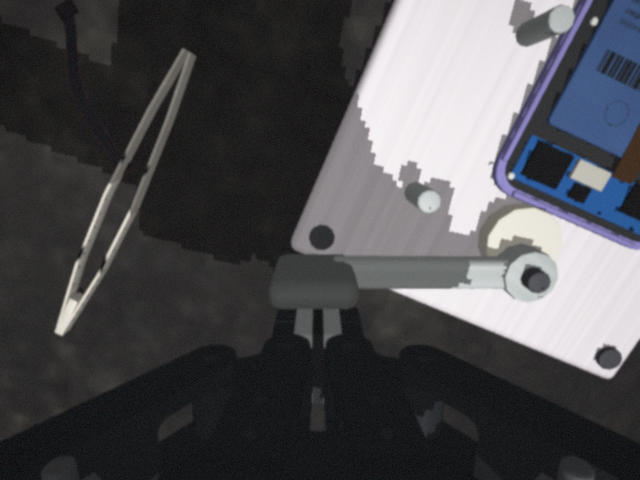

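>>> apply_moves:
  rows: [0.012,-0.003,0,0,0,0.066,0.019,-0.003,0,0,0,0.1,0.025,-0.004,0,0,0,0.13,0.032,-0.003,0,0,0,0.16,0.038,-0.003,0,0,0,0.193,0.044,-0.003,0,0,0,0.225,0.05,-0.002,0,0,0,0.257,0.053,-0.002,0,0,0,0.257,0.053,-0.002,0,0,0,0.257,0.053,-0.002,0,0,0,0.257]

```text
t: 6.2
tool_pos: [0.4754, 0.0682, 0.0979]
tool_rot: [2.421, 2.0, 0.001]
contact_force: [1.3, -2.3, 0.8]
opening: -0.0002
grip_force: 1.2
```

```bash
python3 - <<'E'
from h import *
import cv2
o=ctrl.get_obs();print(o['t'],o['tool_pos'],o['contact_force'],pose('s',1.7,.016,.098)[0])
im,d=ctrl.get_image('wrist');cv2.imwrite('pics/w3.png',im)
print([float(x) for x in row(*pose('s',1.7,.016,.098)).round(3)])
E
```

```text
6.2 [0.47541307 0.06822322 0.09790822] [ 1.29095227 -2.31457792  0.83208346] [0.47593799 0.06700766 0.098     ]
[-0.002, 0.001, -0.0, 0.0, 0.0, -0.001]
```

View pics/w3.png

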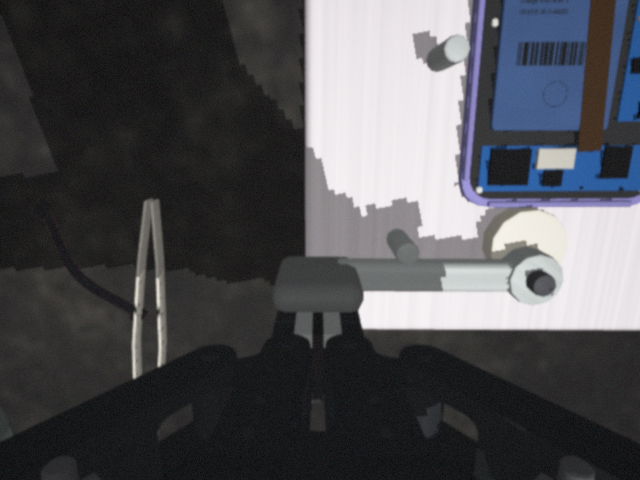

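>>> apply_moves:
  rows: [0.003,0,0,0,0,0,0.006,0,0,0,0,0,0.008,0,0,0,0,0,0.008,0,0,0,0,0,0.008,0,0,0,0,0]

```text
t: 6.75
tool_pos: [0.4755, 0.0693, 0.0978]
tool_rot: [2.416, 1.999, -0.014]
contact_force: [-4.5, -21.6, 5.8]
opening: 0.0
grip_force: 11.9
```

>>> apply_moves:
  rows: [-0.01,0,0,0,0,0,-0.05,0,0,0,0,0,-0.05,0,-0.07,0,0,0,-0.05,0,-0.14,0,0,0,-0.05,0,-0.17,0,0,0,-0.05,0,-0.17,0,0,0]

```text
t: 7.35
tool_pos: [0.4719, 0.044, 0.203]
tool_rot: [2.42, 1.998, 0.009]
contact_force: [-1.0, 0.2, 1.1]
opening: -0.0002
grip_force: 0.0
```

```bash
python3 - <<'E'
from h import *
o=ctrl.get_obs();print(o['t'],o['tool_pos'],o['contact_force'])
print(row(*pose('f',.13,.038,.2)).round(3),pose('f',.13,.038,.2)[0])
E
```

```text
7.35 [0.47186435 0.04404911 0.20301787] [-1.0232375   0.16882583  1.06431681]
[ 0.325 -0.074  0.005  0.004 -0.001 -0.001] [0.46511996 0.24404414 0.2       ]
```

>>> apply_moves:
  rows: [0.08,-0.02,0,0,0,0,0.16,-0.04,0,0,0,0,0.24,-0.06,0,0,0,0,0.325,-0.074,0,0,0,0,0.325,-0.074,0,0,0,0,0.325,-0.074,0,0,0,0,0.325,-0.074,0.08,0,0,0,0.325,-0.074,0.15,0,0,0,0.325,-0.074,0.173,0,0,0,0.325,-0.074,0.173,0,0,0,0.325,-0.074,0.173,0,0,0,0.325,-0.074,0.173,0,0,0]

```text
t: 8.55
tool_pos: [0.4653, 0.2439, 0.0982]
tool_rot: [2.422, 1.998, 0.007]
contact_force: [0.1, 0.0, 1.1]
opening: 0.0
grip_force: 0.0
```

```bash
python3 - <<'E'
from h import *
import cv2
o=ctrl.get_obs();print(o['t'],o['tool_pos'],o['contact_force'],pose('f',.13,.038,.098)[0])
im,d=ctrl.get_image('wrist');cv2.imwrite('pics/w4.png',im)
print(row(*pose('f',.13,.016,.098)).round(3).tolist())
for q in np.linspace(.2,1.7,18):print([float(x) for x in row(*pose('f',q,.016,.098)).round(3)])
E
```

```text
8.55 [0.46529304 0.24391909 0.09824804] [0.07769251 0.04893208 1.09931311] [0.46511996 0.24404414 0.098     ]
[-0.037, -0.0, 0.0, 0.002, -0.001, -0.002]
[-0.046, -0.002, 0.0, 0.003, -0.001, -0.046]
[-0.057, -0.003, 0.0, 0.003, -0.001, -0.102]
[-0.068, -0.003, 0.0, 0.003, -0.001, -0.159]
[-0.079, -0.002, 0.0, 0.003, -0.001, -0.215]
[-0.09, 0.0, 0.0, 0.003, -0.001, -0.271]
[-0.101, 0.003, 0.0, 0.003, -0.001, -0.327]
[-0.112, 0.007, 0.0, 0.003, -0.001, -0.383]
[-0.122, 0.012, 0.0, 0.003, -0.001, -0.439]
[-0.132, 0.017, 0.0, 0.003, -0.0, -0.496]
[-0.141, 0.024, 0.0, 0.003, -0.0, -0.552]
[-0.15, 0.031, 0.0, 0.003, -0.0, -0.608]
[-0.158, 0.039, 0.0, 0.003, -0.0, -0.664]
[-0.165, 0.048, 0.0, 0.003, 0.0, -0.72]
[-0.171, 0.057, 0.0, 0.003, 0.0, -0.776]
[-0.177, 0.067, 0.0, 0.003, 0.0, -0.833]
[-0.182, 0.077, 0.0, 0.003, 0.0, -0.889]
[-0.185, 0.088, 0.0, 0.003, 0.001, -0.945]
[-0.188, 0.098, 0.0, 0.003, 0.001, -1.001]
```

View pics/w4.png

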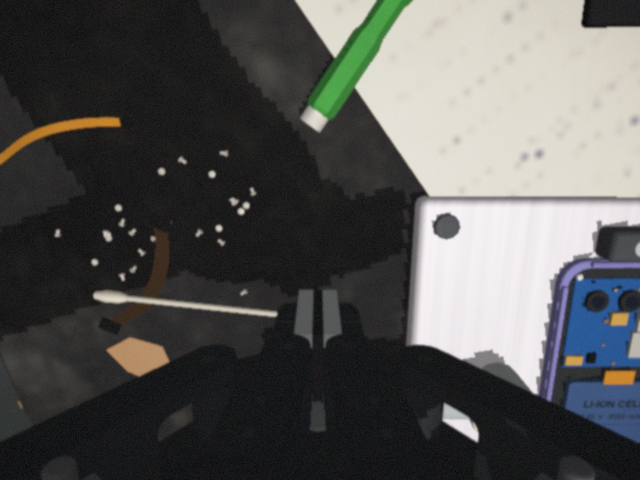

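>>> apply_moves:
  rows: [-0.02,0,0,0,0,0,-0.037,0,0,0,0,0,-0.046,-0.002,0,0,0,-0.046,-0.057,-0.003,0,0,0,-0.102,-0.068,-0.003,0,0,0,-0.159,-0.079,-0.002,0,0,0,-0.215,-0.09,0,0,0,0,-0.271,-0.101,0.003,0,0,0,-0.327,-0.112,0.007,0,0,0,-0.383,-0.122,0.012,0,0,0,-0.439,-0.132,0.017,0,0,0,-0.496,-0.141,0.024,0,0,0,-0.552,-0.15,0.031,0,0,0,-0.608,-0.158,0.039,0,0,0,-0.664,-0.165,0.048,0,0,0,-0.72,-0.171,0.057,0,0,0,-0.776,-0.177,0.067,0,0,0,-0.833,-0.182,0.077,0,0,0,-0.889,-0.182,0.077,0,0,0,-0.889]

```text
t: 10.5
tool_pos: [0.4885, 0.1268, 0.0961]
tool_rot: [0.572, 3.088, -0.0]
contact_force: [0.3, 0.2, 0.2]
opening: -0.0001
grip_force: 0.0
```

```bash
python3 - <<'E'
from h import *
o=ctrl.get_obs();print(o['t'],o['tool_pos'],o['contact_force'],pose('f',1.524,.016,.098)[0])
for q in(1.6,1.7,):print([float(x) for x in row(*pose('f',q,.016,.098)).round(3)])
E
```

```text
10.5 [0.4884537  0.12676487 0.09609087] [0.27436873 0.23117449 0.18016179] [0.48993933 0.12832863 0.098     ]
[-0.011, 0.002, -0.003, 0.0, 0.0, -0.049]
[-0.024, 0.001, -0.003, 0.0, 0.0, -0.113]
```

>>> apply_moves:
  rows: [-0.006,0.001,0,0,0,-0.025,-0.011,0.001,0,0,0,-0.049,-0.018,0.001,0,0,0,-0.08,-0.024,0.001,0,0,0,-0.113,-0.027,0.001,0,0,0,-0.113,-0.027,0.001,0,0,0,-0.113,-0.027,0.001,0,0,0,-0.113]

```text
t: 11.2
tool_pos: [0.5019, 0.1224, 0.0955]
tool_rot: [-0.298, -3.123, 0.001]
contact_force: [-6.3, 0.2, 4.2]
opening: 0.0
grip_force: 3.1
```

```bash
python3 - <<'E'
from h import *
import cv2
o=ctrl.get_obs();print(o['t'],o['tool_pos'],o['contact_force'],pose('f',1.7,.016,.098)[0])
im,d=ctrl.get_image('wrist');cv2.imwrite('pics/w5.png',im)
E
```

```text
11.2 [0.50194755 0.12243054 0.09547979] [-6.3414306   0.2118821   4.17826797] [0.50184906 0.12201527 0.098     ]
```

Press a little further until the stop force rises.

>>> apply_moves:
  rows: [-0.003,0,0,0,0,0,-0.006,0,0,0,0,0,-0.008,0,0,0,0,0,-0.008,0,0,0,0,0,-0.008,0,0,0,0,0]

```text
t: 11.75
tool_pos: [0.5029, 0.1223, 0.0948]
tool_rot: [-0.296, -3.111, 0.001]
contact_force: [-22.7, 2.1, 15.5]
opening: 0.0002
grip_force: 11.2
```

```bash
python3 - <<'E'
from h import *
import cv2
o=ctrl.get_obs();print(o['t'],o['tool_pos'],o['contact_force'])
im,d=ctrl.get_image('wrist');cv2.imwrite('pics/w6.png',im)
E
```

```text
11.75 [0.50292598 0.12228181 0.09483995] [-22.72595272   2.11220711  15.45845154]
```

View pics/w6.png

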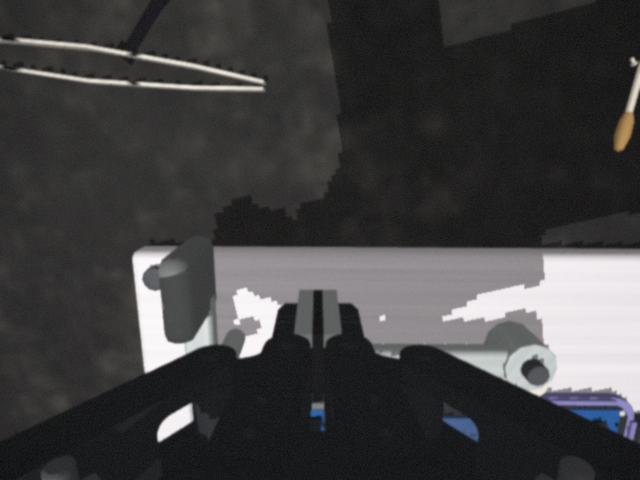

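>>> apply_moves:
  rows: [0.01,0,0,0,0,0,0.05,0,0,0,0,0,0.05,0,-0.08,0,0,0,0.05,0,-0.16,0,0,0,0.05,0,-0.24,0,0,0,0.05,0.0,-0.3,0,0,0,-0.03,0,-0.3,0,0,0,-0.11,0,-0.3,0,0,0,-0.18,0,-0.3,0,0,0,-0.18,0,-0.3,0,0,0,-0.18,0,-0.3,0,0,0]

```text
t: 12.9
tool_pos: [0.6146, 0.101, 0.2749]
tool_rot: [-0.297, -3.126, 0.0]
contact_force: [-0.0, 0.4, -0.3]
opening: 0.0001
grip_force: 0.0
```

```bash
python3 - <<'E'
from h import *
import cv2
o=ctrl.get_obs();print(o['t'],o['tool_pos'],o['contact_force'])
im,d=ctrl.get_image('wrist');cv2.imwrite('pics/w7.png',im)
E
```

```text
12.9 [0.61457211 0.10103185 0.27492619] [-0.00328229  0.41194727 -0.34249793]
```

View pics/w7.png

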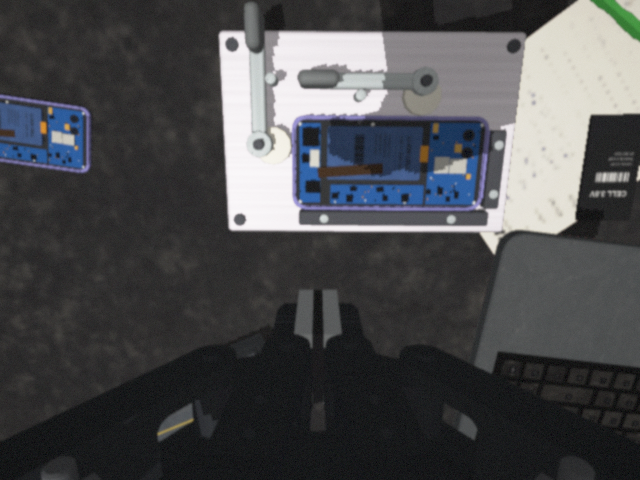

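```bash
python3 - <<'E'
import cv2
im=cv2.imread('pics/w7.png')[0:240,210:530];cv2.imwrite('pics/c7.png',cv2.resize(im,None,fx=2.5,fy=2.5,interpolation=cv2.INTER_CUBIC))
E
```

```text
(no output)
```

View pics/c7.png

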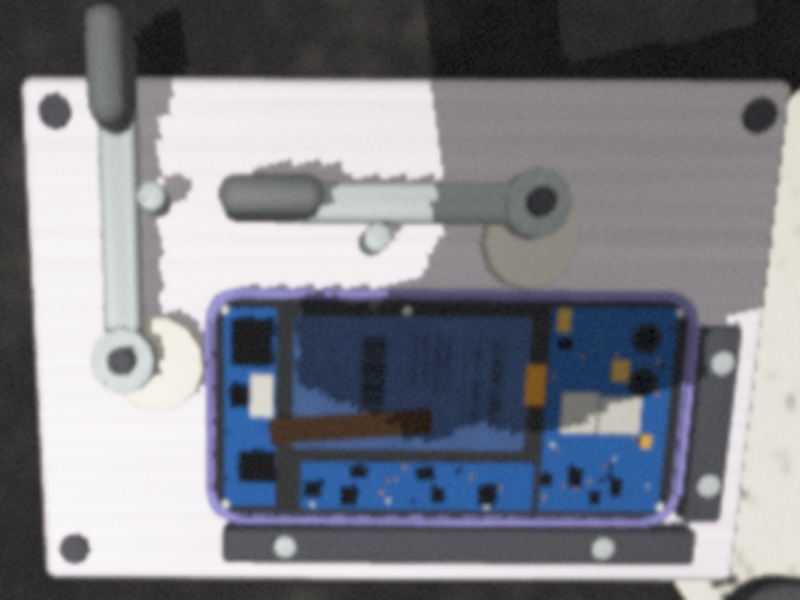

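```bash
python3 -c "
from station import ctrl
print(ctrl.finish_job())"
```

```text
the job is handed in; nothing more can be done
None
```

I pushed both cam levers home against their stop pins. In the last close-up the phone looks square and flush against both fences. The job was handed in at about 13 s of the 51 s allowed. The hand-in call did not report a pass or fail.

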